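# Lock the ball stand and balance the turned lid on it

### The job

Lock the bench's ball stand: turn its collar clockwise by the upright grip until the collar's pointer stands in line with the raised mark on the base, not past it. Then pick up the larger of the two turned wooden lids by its knob, set it down gently on the very top of the steel ball, knob up, and let go so that it stays balanced there, close to level. Leave everything else on the bench where it is.

Things in the scene. Friction and masses are not known exactly. Their poses are not given: they have to be found in the camera images.
- stand: ball stand fixed to the bench, grey round base 224 mm dia and 16 mm high at its inside; a steel ball of 100 mm dia sits in its middle, its top 105 mm over the bench; around the ball is the dark steel lock collar, 132 mm dia, z 24 to 56 mm. Origin: centre of the underside; z up. The stand may stand anywhere, turned about z
- ball_top (a point): topmost point of the steel ball, 105 mm over the bench, on the collar's axis (the collar turns about the vertical line through it)
- collar (a joint): angle of the lock collar, rad; grows clockwise seen from above; 0 = unlocked stop; 1.3 = pointer in line with the raised mark (locked); 1.75 = far stop, past the mark. It is stiff (about 2 N at the grip) and stays where it is left
- handle_top (a point): centre of the top of the collar's upright wooden grip: cylinder 26 mm dia, 46 mm tall (z 54 to 100 mm), standing 120 mm from the collar's axis on a flat bar, across from the pointer
- pointer_tip (a point): outer tip of the steel pointer on the collar's rim, 82 mm from the axis, across from the grip; 8 mm wide; its top 36 mm over the bench
- lock_mark (a point): top centre of the raised steel mark, a radial rib 28 mm long, 14 mm wide, on the base, 96 mm from the axis; locked when the pointer lies in line with it (the grip is then straight across the ball from the mark)
- lid: the larger turned wooden lid, lying knob up on the bench: disc 130 mm dia x 18 mm, flat underside, with a round knob of 28 mm dia standing on its centre from 18 to 56 mm; 0.12 to 0.23 kg. Origin: centre of its underside, z up
- lid_knob (a point): centre of the top of the larger lid's knob, 56 mm over the lid's underside
- small_lid: bystander: the smaller turned wooden lid, disc 80 dia x 13 mm with a 20 mm dia knob, 38 mm tall in all; origin at the centre of its underside
- wax_tin: bystander: round aluminium tin 70 dia x 40 mm; origin at the centre of its underside
- gouge: bystander: turning gouge with a light wood handle, lying flat, about 340 mm long and 31 mm high; origin near its middle, x along its blade
- mallet: bystander: wooden mallet lying flat, 240 mm long; x along its handle towards the head
- bowl: bystander: light wood bowl 130 dia x 55 mm; origin at the centre of its underside
- blank: bystander: squared wood blank 120 x 60 x 50 mm; origin at the centre of its underside
- oil_jar: bystander: amber glass jar 66 dia x 110 mm; origin at the centre of its underside
Mind the look-alikes: they are no part of the job. What is shaped like the lid but purple is not meant.

How it is judged:
By the outcome, as a careful person would: the job done as asked, in the order asked, and still so for the second after the job is handed in, with the robot touching nothing.
It also fails if it takes over 64 s, if anything falls off the work surface, if the arm or the gripper's body presses on something with over 40 N, if the wrist force passes 120 N, or if a joint passes its speed limit or range.

### The arm

A 7-joint arm with a two-finger parallel gripper is mounted at the origin on the work surface. World frame = base frame: x ahead of the robot, y to its left, z up, the work surface at z = 0. Lengths are in m, angles in rad, forces in N, time in s.
With the tool pointing down it reaches from about 0.4 to 0.9 m from the base axis. Payload 5.5 kg.
Tool frame: the origin (TCP) lies midway between the tips of the shut fingers; the grasp point (between the pads) lies 19 mm behind it (manip.grip_depth is the distance from the TCP to the grasp point, in m); z points along the fingers, y is the line along which they close (so a half turn about z gives the same grasp; the last joint's range is limited). The gripper opens to 92 mm and grips with 3 to 60 N. Pads are 19 mm wide; open, the fingers measure 130 mm over their backs; the gripper's body (75 mm by 190 mm) begins 47 mm behind the grasp point.
Start: joints at [1.537, 0.501, -0.427, 1.55, 0.221, 1.138, -0.21], TCP at [0.19, -0.622, 0.227] pointing down, gripper open.
Joint ranges: [-2.88, 2.88], [-0.31, 2.03], [-1.54, 1.56], [0.2, 2.42], [-1.41, 4.55], [0.19, 2.02], [-2.57, 2.57]. Speed limits (rad/s): [2.57, 2.57, 3.14, 3.14, 3.14, 3.14, 3.14].

### API

Orientations are given as a unit quaternion [x, y, z, w].
In Python, from bench import manip, effector, viewer gives the robot as it stands. Calls block until the motion is done:
- manip.move_pose(position, orientation): joint-space move of the TCP to a pose.
- manip.servo_line(position, ori=None, vel=0.15): straight line of the TCP; ori=None keeps the orientation; vel is the mean speed in m/s.
- manip.movej(angles): joint-space move.
- effector.open_jaws() and effector.close(f_grip=None): open the fingers fully, or close them until they stop; f_grip is the grip in N (None keeps the last).
- manip.sleep(seconds).
- manip.solve_ik(position, orientation): joint angles nearest the present ones, or None.
- viewer.get_image(name): name is "scene" or "side" or "wrist"; returns the picture (420x560x3 uint8, red, green, blue); there is no depth.
- viewer.get_calibration(name): a dict with "vfov" (degrees; the focal length in pixels is half the picture's height over the tangent of half this angle, whatever the lens; pixels are square), "cx", "cy" (the principal point, pixels), "eye" and "attitude" of the camera in the world. Camera axes: x right, y down, z forward; pixel columns grow to the right and rows downward; lengths in m; the calibration is good to about 2 mm. A picture is of the moment at which its call begins: read the wrist's pose just before it. get_calibration takes no time and is no camera call; for the wrist camera it gives the pose at the moment of the call.
A pose or a line that the arm cannot do raises manip.PlanningError and nothing moves.
- manip.hand_in(): hands the job in; it is judged then, once.
Readings, each from a call of its own:
- manip.current_clock(): time.
- manip.current_q(): joint angles.
- manip.current_joint_velocities(): joint speeds.
- manip.current_tau(): joint torques, N m.
- manip.current_tool_pos(): TCP position.
- manip.current_tcp_rot(): TCP orientation.
- manip.current_force(): force on the tool from outside, world axes, zero at the start.
- manip.current_wrist_torque(): the same for the moment, N m.
- manip.current_finger_gap(): finger opening in m.
- manip.current_gripper_force(): force on a finger pad.
Only numpy, scipy, OpenCV 4.12 (cv2) and the standard library are available. Lean on these libraries where they do the work, as an engineer would, in place of code of your own. Each camera call takes 0.05 s, during which the arm holds its last target. There are 200 camera calls.

## Working session

There is one attempt and no reset: what is moved stays moved. The work goes in short steps, each a Python script; the robot and the scene stay as the last script left them, time stands still between calls to the robot, and variables do not carry over. Pictures are saved under pics/ and viewed, at most 10 in all, crops included, and the job is handed in when it is done.

```bash
ls; mkdir -p pics
python3 - <<'E'
from bench import manip, effector, viewer
import cv2
for n in ("scene","side","wrist"):
    c=viewer.get_calibration(n); print(n,c)
    cv2.imwrite(f"pics/{n}0.png",viewer.get_image(n)[:,:,::-1])
print(manip.current_clock(),manip.current_tool_pos(),manip.current_tcp_rot(),manip.grip_depth)
E
```

```text
pics
scene {'vfov': 54.84168006067348, 'cx': 283.38428111340704, 'cy': 204.46781920967535, 'eye': array([1.06800182, 0.14365343, 1.05093513]), 'attitude': array([ 0.5954988 ,  0.76321099, -0.2011962 , -0.14970053])}
side {'vfov': 54.99250474065826, 'cx': 278.2875793271859, 'cy': 213.78859069319506, 'eye': array([ 0.42158897, -0.71479988,  0.93344041]), 'attitude': array([ 0.9324539 , -0.0781295 ,  0.02965935, -0.35149085])}
wrist {'vfov': 59.33551232238174, 'cx': 283.0679465878609, 'cy': 205.81562491495507, 'eye': array([ 0.2559364, -0.6016641,  0.3839917]), 'attitude': array([ 0.79660417, -0.58987938, -0.07927481,  0.10573373])}
0.15 [ 0.18988516 -0.62106424  0.22589418] [ 9.89006896e-01  1.47867350e-01 -9.86475569e-05 -7.72247807e-04] 0.0188
```

View pics/scene0.png

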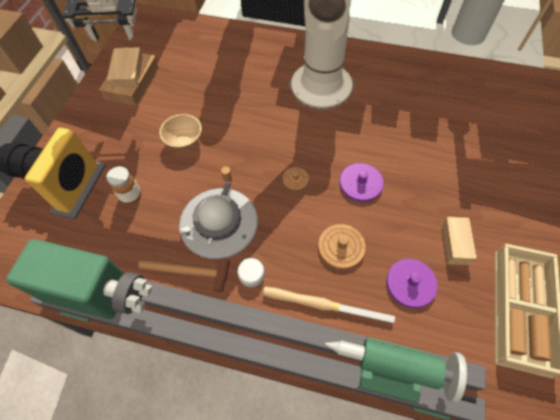

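View pics/side0.png

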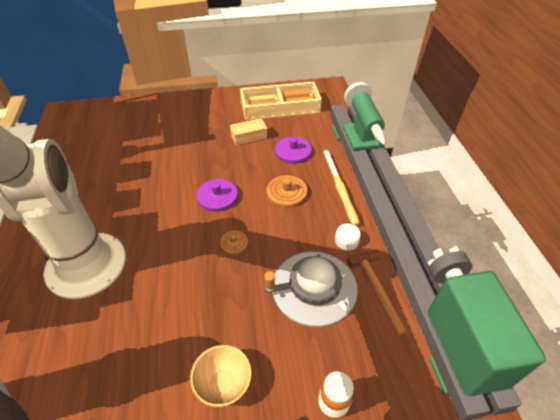

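The scene view shows the stand at (218,220), with its grip at (226,172). There are four lid-shaped things: orange-wood (342,246), small brown (295,179), and purple ones at (361,182) and (412,284). The orange-wood one fits "larger turned wooden lid". I'll enlarge both the stand and the lid to confirm.

```bash
cat > h.py <<'E'
import numpy as np, cv2
from scipy.spatial.transform import Rotation as R
def ray(c,px):
    px=np.atleast_2d(px).astype(float); f=210/np.tan(np.radians(c['vfov'])/2)
    d=np.c_[(px[:,0]-c['cx'])/f,(px[:,1]-c['cy'])/f,np.ones(len(px))]
    return R.from_quat(c['attitude']).apply(d)
def onplane(c,px,z):
    d=ray(c,px); e=np.array(c['eye']); return e+d*((z-e[2])/d[:,2])[:,None]
def proj(c,P):
    f=210/np.tan(np.radians(c['vfov'])/2)
    q=R.from_quat(c['attitude']).inv().apply(np.atleast_2d(P)-c['eye'])
    return q[:,:2]/q[:,2:]*f+[c['cx'],c['cy']]
E
python3 - <<'E'
import cv2,numpy as np
from h import *
from bench import viewer
a=cv2.imread("pics/scene0.png");b=cv2.imread("pics/side0.png")
L=[a[155:260,170:270],a[215:280,310:375],b[245:330,255:365],b[165:215,255:320]]
o=np.zeros((600,800,3),np.uint8)
for i,(im,(x,y,w,h)) in enumerate(zip(L,[(0,0,400,420),(0,420,180,180),(400,0,400,309),(400,309,260,200)])): o[y:y+h,x:x+w]=cv2.resize(im,(w,h),interpolation=cv2.INTER_CUBIC)
cv2.imwrite("pics/crop1.png",o)
for n,im in(("scene",a),("side",b)):
    c=viewer.get_calibration(n); hsv=cv2.cvtColor(im,cv2.COLOR_BGR2HSV)
    pts={'scene':dict(grip=(226,171,.1),ball=(216,213,.09),lidknob=(342,239,.056),lid=(342,247,.018),small=(295,178,.013)),'side':dict(grip=(269,275,.1),ball=(317,272,.09),lidknob=(288,183,.056),lid=(287,191,.018),small=(234,241,.013))}[n]
    for k,v in pts.items(): print(n,k,onplane(c,v[:2],v[2])[0].round(3), hsv[int(v[1]),int(v[0])])
E
```

```text
scene grip [ 0.493 -0.18   0.1  ] [ 15 126 228]
scene ball [ 0.622 -0.167  0.09 ] [ 22  25 187]
scene lidknob [0.6   0.176 0.056] [ 15 129 218]
scene lid [0.606 0.181 0.018] [ 14 140 113]
scene small [0.414 0.002 0.013] [ 13 142 120]
side grip [ 0.489 -0.184  0.1  ] [ 17 169 250]
side ball [ 0.608 -0.189  0.09 ] [ 20  53 218]
side lidknob [0.601 0.166 0.056] [ 14 179 227]
side lid [0.599 0.169 0.018] [ 14 179 233]
side small [0.414 0.001 0.013] [ 13 173 130]
```

View pics/crop1.png

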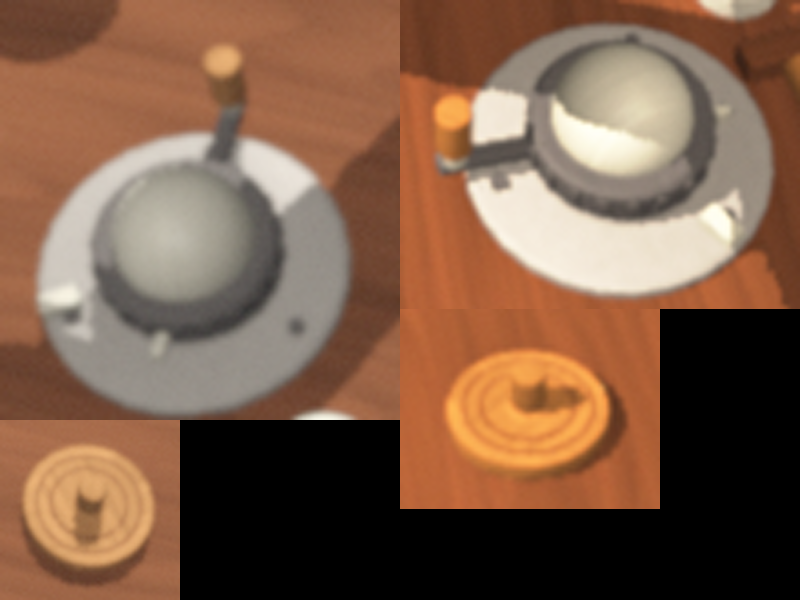

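The crop shows the collar's pointer at scene (210,241), the raised mark at (186,230) and the grip at (226,172). The lid at (342,246) is orange wood and about 130 mm across, so it is the one meant. Next I'll look at both closely with the wrist camera.

```bash
cat >> h.py <<'E'
def down(yaw):  # tool pointing down, tool y axis at world angle yaw
    y=np.array([np.cos(yaw),np.sin(yaw),0]); z=np.array([0,0,-1.]); x=np.cross(y,z)
    return R.from_matrix(np.c_[x,y,z]).as_quat()
E
cat > look.py <<'E'
from h import *
from bench import manip,viewer
def camoff():
    c=viewer.get_calibration("wrist"); T=R.from_quat(manip.current_tcp_rot()).inv()
    return T.apply(c['eye']-manip.current_tool_pos()), T*R.from_quat(c['attitude'])
def look(target,h,name):
    off,rc=camoff(); best=None
    for yaw in np.radians(np.arange(-180,180,15)):
        q=down(yaw); Rt=R.from_quat(q); ax=(Rt*rc).apply([0,0,1])
        eye=np.array(target)-ax*(h/-ax[2]); p=eye-Rt.apply(off)
        if p[2]<.2: continue
        s=manip.solve_ik(p,q)
        if s is None: continue
        d=np.abs(np.array(s)-manip.current_q()).max()
        if best is None or d<best[0]: best=(d,p,q,yaw)
    print("pose",best[1].round(3),np.degrees(best[3]),best[0])
    manip.move_pose(best[1],best[2]); manip.sleep(.3)
    c=viewer.get_calibration("wrist"); im=viewer.get_image("wrist")
    cv2.imwrite(f"pics/{name}.png",im[:,:,::-1]); np.save(f"pics/{name}.npy",c,allow_pickle=True)
    return c,im
E
python3 - <<'E'
from look import *
off,rc=camoff(); print(off.round(3),rc.apply([0,0,1]).round(3))
look((.60,-.17,.05),.42,"w1")
look((.60,.17,.03),.38,"w2")
print(manip.current_clock())
a=cv2.imread("pics/w1.png");b=cv2.imread("pics/w2.png")
cv2.imwrite("pics/w12.png",cv2.resize(np.hstack([a,b]),(800,300),interpolation=cv2.INTER_AREA))
E
```

```text
[ 0.069  0.001 -0.158] [-0.262 -0.     0.965]
pose [ 0.599 -0.125  0.312] 0.0 0.6394141718655217
pose [0.571 0.188 0.252] 59.99999999999999 0.4429404199463037
4.3833
```

View pics/w1.png

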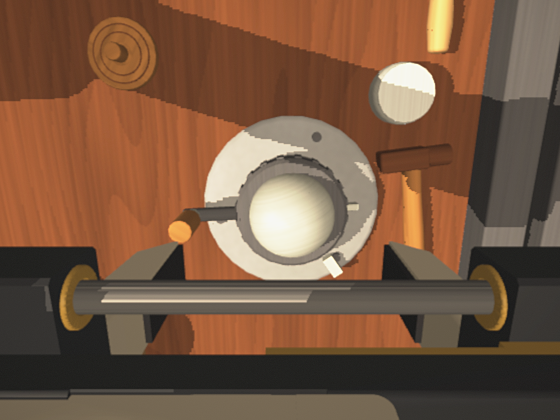

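View pics/w2.png

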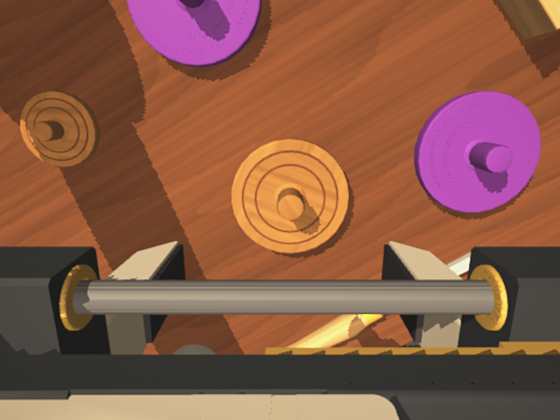

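w1 shows the ball centred at about (292,216), the grip top at (180,231), the pointer at (352,207) and the mark at (333,266). w2 shows the wooden lid at (290,196) with its knob at (291,205). Now I'll measure them with masks.

```bash
cat > meas.py <<'E'
from h import *
a=cv2.imread("pics/w1.png"); c=np.load("pics/w1.npy",allow_pickle=True).item()
b=cv2.imread("pics/w2.png"); c2=np.load("pics/w2.npy",allow_pickle=True).item()
def blob(m,seed):
    m=m.astype(np.uint8)*255; n,l,s,_=cv2.connectedComponentsWithStats(m,connectivity=4)
    k=l[seed[1],seed[0]]; assert k
    return cv2.findContours((l==k).astype(np.uint8),cv2.RETR_EXTERNAL,cv2.CHAIN_APPROX_NONE)[0][0][:,0]
ha=cv2.cvtColor(a,cv2.COLOR_BGR2HSV).astype(int); hb=cv2.cvtColor(b,cv2.COLOR_BGR2HSV).astype(int)
for p in [(292,216),(245,216),(292,175),(333,266),(340,255),(352,207),(180,231),(225,170),(360,160)]: print(p,ha[p[1],p[0]])
# base outline (ellipse) at z=.016
for p in [(290,180),(240,200),(380,240)]: print('w2',p,hb[p[1],p[0]])
E
python3 meas.py
python3 - <<'E'
import cv2
a=cv2.imread("pics/w1.png")
cv2.imwrite("pics/w1c.png",cv2.resize(a[110:285,155:385],None,fx=3.4,fy=3.4,interpolation=cv2.INTER_CUBIC))
E
```

```text
(292, 216) [ 26  21 246]
(245, 216) [ 16  46 143]
(292, 175) [ 22  52 122]
(333, 266) [ 27  19 247]
(340, 255) [ 17  49 146]
(352, 207) [ 21  58 212]
(180, 231) [ 17 167 243]
(225, 170) [ 21  35 236]
(360, 160) [ 18  47 156]
w2 (290, 180) [ 14 175 213]
w2 (240, 200) [ 16 169 242]
w2 (380, 240) [ 10 171 170]
```

View pics/w1c.png

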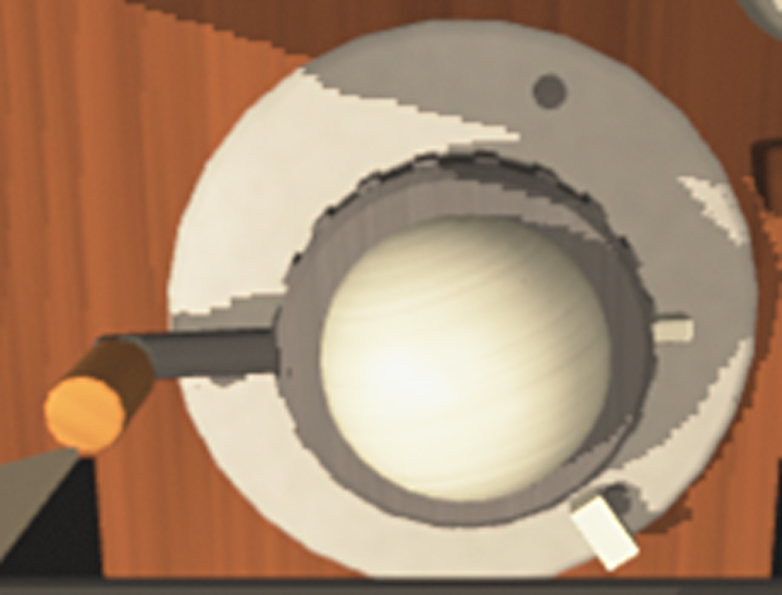

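```bash
cat >> meas.py <<'E'
print('----')
from scipy.optimize import least_squares
def circ(P,r,x0):
    s=least_squares(lambda v:np.hypot(*(P[:,:2]-v[:2]).T)-v[2],[*x0,r],loss='soft_l1',f_scale=.001)
    return s.x.round(4), np.median(abs(s.fun)).round(5)
# base outline
m=((ha[...,1]<100)&(ha[...,2]>90))
m[245:]=False; m=cv2.morphologyEx(m.astype(np.uint8),cv2.MORPH_CLOSE,np.ones((5,5)))
P=onplane(c,blob(m>0,(225,170)),.016); P=P[(np.hypot(P[:,0]-.61,P[:,1]+.18)>.1)&(np.hypot(P[:,0]-.61,P[:,1]+.18)<.125)&(blob(m>0,(225,170))[:,1]<243)]
print('base',circ(P,.112,(.61,-.18)),len(P))
# ball silhouette
m=(ha[...,2]>165)&(np.hypot(*(np.indices(m.shape)[::-1]-np.array([292,216])[:,None,None]))<46)
k=blob(cv2.morphologyEx(m.astype(np.uint8),cv2.MORPH_OPEN,np.ones((7,7)))>0,(292,216)); k=cv2.convexHull(k)[:,0]
d=ray(c,k); d/=np.linalg.norm(d,axis=1)[:,None]
# cone: d.n = cos(alpha)*|n|
w=np.linalg.lstsq(d,np.ones(len(d)),rcond=None)[0]; n=w/np.linalg.norm(w); al=np.arccos(1/np.linalg.norm(w))
C=c['eye']+n*(.055-c['eye'][2])/n[2]
print('ball',C.round(4),'r',np.sin(al)*np.linalg.norm(C-c['eye']),cv2.minEnclosingCircle(k))
# mark
m=(ha[...,2]>235)&(ha[...,1]<45); m=m&(np.hypot(*(np.indices(m.shape)[::-1]-np.array([333,266])[:,None,None]))<14)
m2=(ha[...,2]>243)&(ha[...,1]<30)&m
for q in (m2,):
    k=blob(q,(333,266)); r=cv2.minAreaRect(k); bp=cv2.boxPoints(r)
    for z in (.02,.024,.028):
        B=onplane(c,bp,z); o=B.mean(0); e=[np.linalg.norm(B[1]-B[0]),np.linalg.norm(B[2]-B[1])]
        ax=(B[1]-B[0]) if e[0]>e[1] else (B[2]-B[1]); v=o[:2]-C[:2]
        print('mark z',z,o.round(4),np.round(e,4),'rad',np.hypot(*v).round(4),'ang',np.degrees(np.arctan2(v[1],v[0])).round(2),'axis',np.degrees(np.arctan2(ax[1],ax[0])).round(1)%180)
# grip top
m=(abs(ha[...,0]-17)<4)&(ha[...,2]>205)&(ha[...,1]>120)
m[:,:150]=0;m[:215]=0; m[:,205:]=0
k=blob(m,(180,231)); e=cv2.fitEllipse(cv2.convexHull(k)); G=onplane(c,e[0],.1)[0]; v=G[:2]-C[:2]
print('grip',e,G.round(4),np.hypot(*v),np.degrees(np.arctan2(v[1],v[0])))
Q=onplane(c,(351,206.5),.036)[0]; v=Q[:2]-C[:2]; print('pointer',Q.round(4),np.hypot(*v),np.degrees(np.arctan2(v[1],v[0])))
# lid
m=(hb[...,1]>110)&(hb[...,2]>190)&(hb[...,0]>11)
k=cv2.convexHull(blob(m,(290,180)))[:,0]; P=onplane(c2,k,.018); print('lid',circ(P,.065,(.6,.17)),cv2.boundingRect(k))
print('knob',onplane(c2,(290,198.5),.056)[0].round(4))
E
python3 meas.py | sed -n '/----/,$p'
```

```text
----
base (array([ 0.6075, -0.1775,  0.1099]), np.float64(0.00031)) 347
ball [ 0.6034 -0.1832  0.055 ] r 0.0463338470543968 ((288.5642395019531, 216.57557678222656), 41.40901565551758)
mark z 0.02 [ 0.663 -0.262  0.02 ] [0.0129 0.0267] rad 0.0989 ang -52.92 axis 124.3
mark z 0.024 [ 0.6624 -0.2602  0.024 ] [0.0128 0.0264] rad 0.0971 ang -52.54 axis 124.3
mark z 0.028 [ 0.6618 -0.2584  0.028 ] [0.0126 0.0262] rad 0.0953 ang -52.14 axis 124.3
grip ((179.18638610839844, 231.3146209716797), (20.249746322631836, 22.612890243530273), 111.55500793457031) [ 0.4879 -0.1842  0.1   ] 0.11550110373598971 -179.45952053642654
pointer [ 0.6809 -0.1749  0.036 ] 0.0780097400399489 6.069913409277562
lid (array([0.5985, 0.1778, 0.0367]), np.float64(8e-05)) (256, 166, 68, 65)
knob [0.5899 0.1825 0.056 ]
```

```bash
cat > m2.py <<'E'
from meas import *
print("=====")
# ball edge: radial max gradient on saturation/gray around (292,215.5), bright->dark
g=cv2.GaussianBlur(cv2.cvtColor(a,cv2.COLOR_BGR2GRAY),(3,3),0).astype(np.float32)
def edges(g,cen,r0,r1,angs,sign=-1):
    out=[]
    for t in angs:
        rr=np.arange(r0,r1,.25); x=(cen[0]+rr*np.cos(t)).astype(np.float32)[None]; y=(cen[1]+rr*np.sin(t)).astype(np.float32)[None]
        v=cv2.remap(g,x,y,cv2.INTER_LINEAR)[0]; gr=(v[4:]-v[:-4])*sign; i=gr.argmax(); out.append((x[0,i+2],y[0,i+2]))
    return np.array(out)
T=np.linspace(0,2*np.pi,180,endpoint=False)
k=edges(g,(292,215.5),37,48,T); d=ray(c,k); d/=np.linalg.norm(d,axis=1)[:,None]
s=least_squares(lambda w:d@w-1,np.linalg.lstsq(d,np.ones(len(d)),rcond=None)[0],loss='soft_l1',f_scale=3e-4); w=s.x
n=w/np.linalg.norm(w); al=np.arccos(1/np.linalg.norm(w)); C=c['eye']+n*(.055-c['eye'][2])/n[2]
print('ball',C.round(4),'r',np.sin(al)*np.linalg.norm(C-c['eye']),k.mean(0))
for nm,p in dict(grip=G[:2],ptr=onplane(c,(357,206),.036)[0,:2],m24=onplane(c,r[0],.024)[0,:2],m28=onplane(c,r[0],.028)[0,:2]).items():
    v=p-C[:2]; print(nm,p.round(4),np.hypot(*v).round(4),np.degrees(np.arctan2(v[1],v[0])).round(2))
sb=cv2.GaussianBlur(cv2.cvtColor(b,cv2.COLOR_BGR2GRAY),(3,3),0).astype(np.float32)
k=edges(sb,(290.5,196),52,66,np.linspace(-np.pi,0,120)); P=onplane(c2,k,.018)
print('lid upper edge',circ(P,.065,(.6,.17)))
m=(hb[...,1]>110)&(hb[...,2]>215)&(abs(np.indices(hb.shape[:2])[1]-290)<15)&(abs(np.indices(hb.shape[:2])[0]-199)<11)
E
python3 m2.py | sed -n '/=====/,$p'; python3 -c "
import cv2
b=cv2.imread('pics/w2.png');cv2.imwrite('pics/w2c.png',cv2.resize(b[130:265,225:355],None,fx=4,fy=4,interpolation=cv2.INTER_CUBIC))"
```

```text
=====
ball [ 0.6075 -0.18    0.055 ] r 0.04887747521688108 [291.64105 215.5244 ]
grip [ 0.4879 -0.1842] 0.1197 -177.98
ptr [ 0.6882 -0.1743] 0.0809 4.07
m24 [ 0.6624 -0.2601] 0.0971 -55.6
m28 [ 0.6618 -0.2583] 0.0952 -55.26
lid upper edge (array([0.5977, 0.1781, 0.064 ]), np.float64(0.0002))
```

View pics/w2c.png

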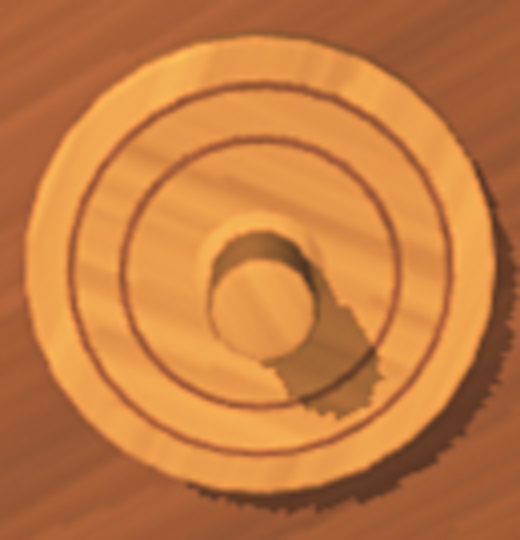

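The knob top is at w2 (290.5,207.5). The axis comes out at about (0.6075,-0.179), the mark at -55.6° and the grip at about 183°. The radii (120, 81 and 96 mm) and the lid radius of 64 mm agree with the given sizes. So the grip has to go clockwise from 183° to about 124.5°.

```bash
cat > turn.py <<'E'
from h import *
from bench import manip,effector,viewer
c2=np.load("pics/w2.npy",allow_pickle=True).item(); print('knob',onplane(c2,(290.5,207.5),.056)[0].round(4))
C=np.array([.6075,-.179]); rad=np.radians
def gp(a,z=.066): return np.array([*(C+.12*np.array([np.cos(a),np.sin(a)])),z])
A=rad(183); E=rad(125)
manip.move_pose(gp(A,.17),down(A-np.pi/2))
print(manip.current_q().round(2), manip.solve_ik(gp(E),down(E-np.pi/2)))
manip.servo_line(gp(A),vel=.12)
print('F',manip.current_force().round(1)); effector.close(20); manip.sleep(.2)
print('gap',manip.current_finger_gap(),manip.current_gripper_force(),manip.current_force().round(1),manip.current_clock())
assert .02<manip.current_finger_gap()<.032
for a in np.linspace(A,E,9)[1:]:
    manip.servo_line(gp(a),down(a-np.pi/2),vel=.05)
    p=manip.current_tool_pos(); v=p[:2]-C
    print(np.degrees(np.arctan2(v[1],v[0])).round(2),np.hypot(*v).round(4),manip.current_force().round(1),round(manip.current_finger_gap(),4))
effector.open_jaws(); manip.servo_line(gp(E,.17),vel=.15)
print(manip.current_clock())
E
python3 turn.py
```

```text
knob [0.5982 0.1783 0.056 ]
[ 1.29  0.74 -1.36  1.91  0.79  1.18  1.26] [ 0.82188069  0.7222585  -0.95671135  1.92204108  0.75565191  0.90736586
  0.09047307]
F [ 0.1 -0.5 -0.1]
gap 0.025610560647007216 19.999910295009613 [-0.7  1.5  0.1] 8.1
175.81 0.1201 [-0.5 -0.2 -0.3] 0.0254
168.58 0.1202 [-1.5  1.5  0.9] 0.0258
161.34 0.1204 [-3.4  1.3  1.8] 0.0255
154.06 0.1205 [-4.9  1.2  2.9] 0.0258
146.66 0.1206 [-4.3  3.8  2.1] 0.0253
139.33 0.1209 [-3.7  3.4  2.3] 0.0259
131.93 0.1211 [-3.3  4.1  2. ] 0.0258
124.6 0.1213 [-4.   5.3  1.6] 0.0259
13.6917
```

Run:
```python
from look import *
c,im=look((.64,-.2,.05),.36,"w3"); print(manip.current_clock(),proj(c,[[.6075,-.179,.105],[.663,-.26,.026],[.654,-.246,.036],[.539,-.08,.1]]).round(0))
x,y=proj(c,[.63,-.2,.03])[0].astype(int); x0=max(0,min(x-120,320)); y0=max(0,min(y-90,240)); print(x0,y0)
cv2.imwrite("pics/w3c.png",cv2.resize(im[y0:y0+180,x0:x0+240,::-1],None,fx=3.3,fy=3.3,interpolation=cv2.INTER_CUBIC))
```

```text
pose [ 0.628 -0.175  0.252] 29.999999999999996 0.35254914978454766
14.7 [[262. 185.]
 [274. 256.]
 [273. 245.]
 [248.  31.]]
155 107
```

View pics/w3c.png

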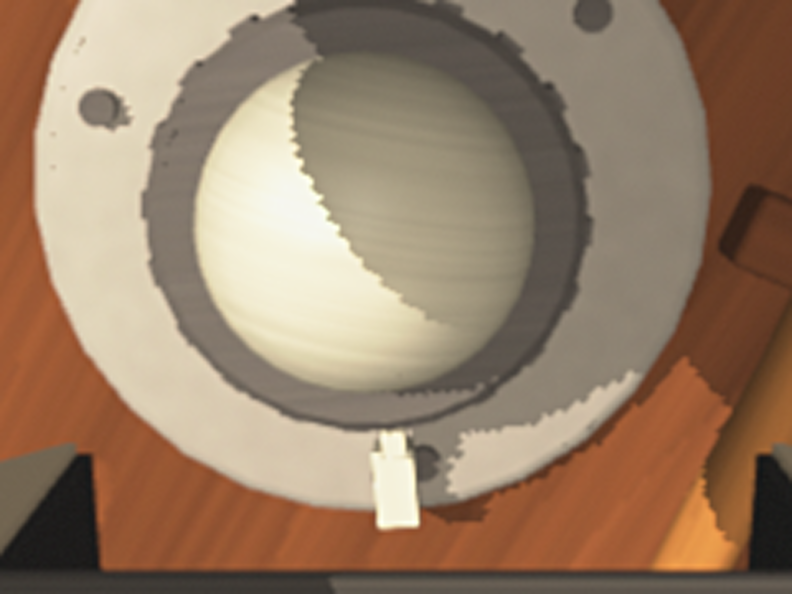

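The pointer is at crop (395,440) and the mark runs from crop (392,455) to (398,528). They are almost in line, and the pointer looks about 1 mm short. I'll put numbers on it and re-measure the ball centre.

```bash
cat > m3.py <<'E'
from m2 import *
print("#####")
b3=cv2.imread("pics/w3.png"); c3=np.load("pics/w3.npy",allow_pickle=True).item()
g3=cv2.GaussianBlur(cv2.cvtColor(b3,cv2.COLOR_BGR2GRAY),(3,3),0).astype(np.float32)
cen=(155+364/3.3,107+222/3.3)
k=edges(g3,cen,46,56,T); d=ray(c3,k); d/=np.linalg.norm(d,axis=1)[:,None]
s=least_squares(lambda w:d@w-1,np.linalg.lstsq(d,np.ones(len(d)),rcond=None)[0],loss='soft_l1',f_scale=3e-4); w=s.x
n=w/np.linalg.norm(w); al=np.arccos(1/np.linalg.norm(w)); C=c3['eye']+n*(.055-c3['eye'][2])/n[2]
print('ball',C.round(4),'r',np.sin(al)*np.linalg.norm(C-c3['eye']))
h3=cv2.cvtColor(b3,cv2.COLOR_BGR2HSV).astype(int)
gray=cv2.cvtColor(b3,cv2.COLOR_BGR2GRAY).astype(float)
for y in range(235,268,2):
    row=gray[y,255:295]; lo,hi=row.min(),row.max(); t=(hi+190)/2
    i=np.where(row>225)[0]
    if len(i): 
        z=.036 if y<244 else .026
        P=onplane(c3,[[255+i[0]-.5,y],[255+i[-1]+.5,y]],z); mid=P.mean(0)[:2]; v=mid-C[:2]
        print(y,255+i[0],255+i[-1],'w',np.linalg.norm(P[1]-P[0]).round(4),'r',np.hypot(*v).round(4),'ang',np.degrees(np.arctan2(v[1],v[0])).round(2))
E
python3 m3.py | sed -n '/#####/,$p'
```

```text
#####
ball [ 0.6076 -0.1793  0.055 ] r 0.04931324786180937
239 270 276 w 0.0075 r 0.074 ang -54.84
241 271 277 w 0.0075 r 0.0764 ang -54.2
243 271 277 w 0.0076 r 0.0786 ang -54.38
245 267 276 w 0.0111 r 0.0846 ang -56.85
247 268 279 w 0.0133 r 0.0871 ang -55.48
249 268 279 w 0.0134 r 0.0895 ang -55.61
251 269 280 w 0.0134 r 0.0919 ang -55.04
253 268 280 w 0.0145 r 0.0943 ang -55.51
255 269 280 w 0.0134 r 0.0967 ang -55.3
257 269 280 w 0.0134 r 0.0991 ang -55.42
259 269 280 w 0.0135 r 0.1015 ang -55.54
261 270 280 w 0.0124 r 0.104 ang -55.34
263 270 281 w 0.0135 r 0.1065 ang -55.15
265 270 281 w 0.0135 r 0.1089 ang -55.27
```

The pointer is at -54.6° and the mark at -55.4°, so it is about 0.015 rad short: in line and not past. I'll take two more ball views at other wrist yaws to cancel camera bias, then fetch the lid. I'll squeeze the knob along two directions so it is centred in the gripper.

```bash
cat > ballv.py <<'E'
from look import *
from scipy.optimize import least_squares
def ball(c,im):
    g=cv2.GaussianBlur(cv2.cvtColor(im,cv2.COLOR_RGB2GRAY),(3,3),0).astype(np.float32)
    C=np.array([.6076,-.1793,.055]); f=210/np.tan(np.radians(c['vfov'])/2)
    for _ in range(2):
        cen=proj(c,C)[0]; rp=f*.05/np.sqrt(np.sum((C-c['eye'])**2)-.0025); out=[]
        for t in np.linspace(0,2*np.pi,180,endpoint=False):
            rr=np.arange(rp-6,rp+6,.25); x=(cen[0]+rr*np.cos(t)).astype(np.float32)[None]; y=(cen[1]+rr*np.sin(t)).astype(np.float32)[None]
            v=cv2.remap(g,x,y,cv2.INTER_LINEAR)[0]; gr=v[:-4]-v[4:]; i=gr.argmax(); out.append((x[0,i+2],y[0,i+2]))
        d=ray(c,np.array(out)); d/=np.linalg.norm(d,axis=1)[:,None]
        w=least_squares(lambda w:d@w-1,np.linalg.lstsq(d,np.ones(len(d)),rcond=None)[0],loss='soft_l1',f_scale=3e-4).x
        n=w/np.linalg.norm(w); C=c['eye']+n*(.055-c['eye'][2])/n[2]
    return C, np.sin(np.arccos(1/np.linalg.norm(w)))*np.linalg.norm(C-c['eye'])
def goyaw(target,h,yaws,name):
    off,rc=camoff()
    for yd in yaws:
        q=down(np.radians(yd)); Rt=R.from_quat(q); ax=(Rt*rc).apply([0,0,1])
        p=np.array(target)-ax*(h/-ax[2])-Rt.apply(off)
        try: manip.move_pose(p,q)
        except manip.PlanningError: continue
        manip.sleep(.3); c=viewer.get_calibration("wrist"); im=viewer.get_image("wrist")
        cv2.imwrite(f"pics/{name}.png",im[:,:,::-1]); np.save(f"pics/{name}.npy",c,allow_pickle=True)
        print(name,yd,manip.current_clock()); return c,im
E
python3 - <<'E'
from ballv import *
for n in ("w1","w3"):
    print(n,ball(np.load(f"pics/{n}.npy",allow_pickle=True).item(),cv2.imread(f"pics/{n}.png")[:,:,::-1]))
for n,ys in (("w4",(-60,-45,-30)),("w5",(120,105,90,75))):
    r=goyaw((.608,-.18,.05),.36,ys,n)
    if r: print(ball(*r))
E
```

```text
w1 (array([ 0.607536  , -0.18008489,  0.055     ]), np.float64(0.048896252432414695))
w3 (array([ 0.60759114, -0.17927987,  0.055     ]), np.float64(0.049307188185412694))
w4 -60 16.3333
(array([ 0.60740391, -0.17933971,  0.055     ]), np.float64(0.04918165578913247))
w5 120 19.1667
(array([ 0.60826238, -0.17890041,  0.055     ]), np.float64(0.049153087644935395))
```

```bash
cat > pick.py <<'E'
from h import *
from bench import manip,effector
L=np.array([.598,.178]); B=np.array([.6077,-.1792]); zg=.026
st=lambda s:print(s,manip.current_tool_pos().round(4),manip.current_force().round(2),round(manip.current_finger_gap(),4),round(manip.current_clock(),1))
q1,q2=down(np.radians(120)),down(np.radians(30))
manip.move_pose([*L,.12],q1); manip.servo_line([*L,zg],vel=.12); st('down')
effector.close(5); manip.sleep(.1); st('sq1'); effector.open_jaws()
manip.servo_line([*L,.085],vel=.15); manip.move_pose([*L,.085],q2); manip.servo_line([*L,zg],vel=.12)
effector.close(25); manip.sleep(.2); st('grip')
assert .024<manip.current_finger_gap()<.032
z0=manip.current_tool_pos()[2]; np.save('z0.npy',z0)
manip.servo_line([*L,.2],vel=.12); manip.sleep(.2); st('lift')
manip.servo_line([*B,.2],vel=.15); manip.sleep(.3); st('over')
print(manip.current_wrist_torque().round(3),manip.current_tcp_rot().round(4),q2.round(4))
E
python3 pick.py
```

```text
down [0.5984 0.1787 0.0266] [ 0.25 -0.11  0.61] 0.0919 21.6
sq1 [0.598 0.178 0.026] [ 0.33 -0.03  0.14] 0.0278 22.7
grip [0.5981 0.1781 0.026 ] [0.52 0.45 0.17] 0.0279 27.4
lift [0.5977 0.1779 0.1994] [-0.95  0.73 -0.54] 0.0274 29.2
over [ 0.6077 -0.179   0.2   ] [-0.43 -0.18 -2.  ] 0.0274 32.1
[ 0.039 -0.14   0.011] [ 0.4999  0.8661 -0.      0.    ] [0.5   0.866 0.    0.   ]
```

```bash
cat > place.py <<'E'
from pick_const import *
E
python3 - <<'E'
from h import *
from bench import manip,effector,viewer
B=np.array([.6077,-.1792])
def F(n=8):
    a=[]
    for _ in range(n): a.append(np.r_[manip.current_force(),manip.current_wrist_torque()]); manip.sleep(.02)
    return np.mean(a,0)
manip.servo_line([*B,.136],vel=.06); manip.sleep(.3); f0=F(); print(manip.current_tool_pos().round(4),f0.round(3))
z=.136
while z>.127:
    z-=.0007; manip.servo_line([*B,z],vel=.02); f=F(5)-f0
    if z<.1335: print(round(z,4),manip.current_tool_pos().round(4),f.round(3))
    if f[2]>1.5: break
print(round(manip.current_clock(),2))
cv2.imwrite("pics/scene1.png",viewer.get_image("scene")[:,:,::-1]);cv2.imwrite("pics/side1.png",viewer.get_image("side")[:,:,::-1])
E
rm place.py
```

```text
[ 0.6077 -0.1792  0.1361] [-0.034  0.064 -1.6    0.015 -0.136  0.018]
0.1332 [ 0.6077 -0.1792  0.1332] [ 0.011 -0.234 -0.043 -0.    -0.005 -0.018]
0.1325 [ 0.6077 -0.1792  0.1325] [-0.225 -0.292 -0.299  0.009  0.008 -0.023]
0.1318 [ 0.6077 -0.1792  0.1318] [-0.35  -0.103 -0.39  -0.015 -0.012 -0.009]
0.1311 [ 0.6077 -0.1792  0.1311] [-0.215  0.46   0.103  0.019  0.028  0.004]
0.1304 [ 0.6078 -0.1792  0.1308] [-1.287 -0.251  4.853  0.01   0.372 -0.   ]
36.4
```

Run:
```python
from h import *
from bench import manip,effector,viewer
B=np.array([.6077,-.1792])
manip.servo_line([*B,.1307],vel=.02); manip.sleep(.2); print(manip.current_force().round(2),manip.current_tool_pos().round(4))
effector.close(3); manip.sleep(.5); print(manip.current_force().round(2),manip.current_wrist_torque().round(3),manip.current_tool_pos().round(4),manip.current_clock())
effector.open_jaws(); manip.sleep(.5); print(manip.current_clock())
for n in("scene","side","wrist"): cv2.imwrite(f"pics/{n}2.png",viewer.get_image(n)[:,:,::-1])
P=[.6077,-.1792,.12]; rows=[]
for n in("scene","side"):
    x,y=proj(viewer.get_calibration(n),P)[0].astype(int)
    rows.append(np.hstack([cv2.resize(cv2.imread(f"pics/{n}{k}.png")[y-60:y+60,x-80:x+80],(400,300),interpolation=cv2.INTER_CUBIC) for k in(1,2)]))
cv2.imwrite("pics/ba.png",np.vstack(rows))
```

```text
[-1.7  -0.25  4.03] [ 0.6078 -0.1792  0.1308]
[-0.59 -1.17  2.86] [-0.076 -0.006 -0.067] [ 0.6079 -0.1792  0.1308] 37.6667
39.2833
```

View pics/ba.png

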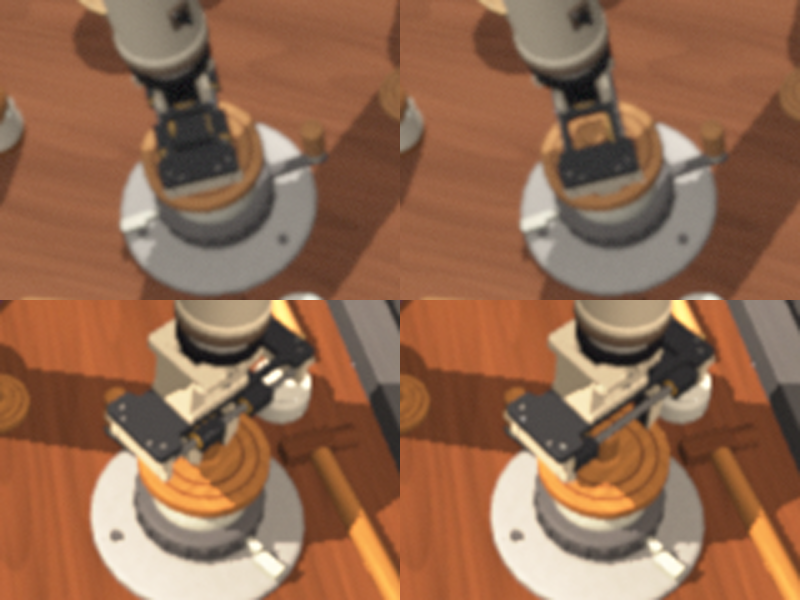

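The lid sits centred on the ball and did not move when the fingers opened (before on the left, after on the right). I'll retreat straight up, then check it numerically.

Run:
```python
from ballv import *
manip.servo_line([.6077,-.1792,.26],vel=.08); print(manip.current_force().round(2),manip.current_clock())
r=goyaw((.62,-.18,.12),.36,(30,),"w6"); c,im=r
for n in("scene","side"): cv2.imwrite(f"pics/{n}3.png",viewer.get_image(n)[:,:,::-1])
t=[]
for n in("scene3","side3","w6"):
    cc=c if n=="w6" else viewer.get_calibration(n[:-1]); x,y=proj(cc,[.6077,-.1792,.11])[0].astype(int); s=90 if n=="w6" else 55
    i=cv2.imread(f"pics/{n}.png"); x0=max(x-s,0);y0=max(y-s,0); t.append(cv2.resize(i[y0:y0+2*s,x0:x0+2*s],(266,266),interpolation=cv2.INTER_CUBIC))
    # lid ellipse: bright wood outline -> circle fit on z=.123
    print(n,(x,y),proj(cc,[.6077,-.1792,.161])[0].round(1),(x0,y0,2*s/266))
cv2.imwrite("pics/fin.png",np.hstack(t)); print(manip.current_clock())
```

```text
[-0.41 -0.02  1.09] 41.2
w6 30 41.925
scene3 (np.int64(212), np.int64(203)) [209.2 194.1] (np.int64(157), np.int64(148), 0.41353383458646614)
side3 (np.int64(316), np.int64(264)) [318.2 252. ] (np.int64(261), np.int64(209), 0.41353383458646614)
w6 (np.int64(274), np.int64(197)) [273.  210.9] (np.int64(184), np.int64(107), 0.6766917293233082)
42.025
```

View pics/fin.png

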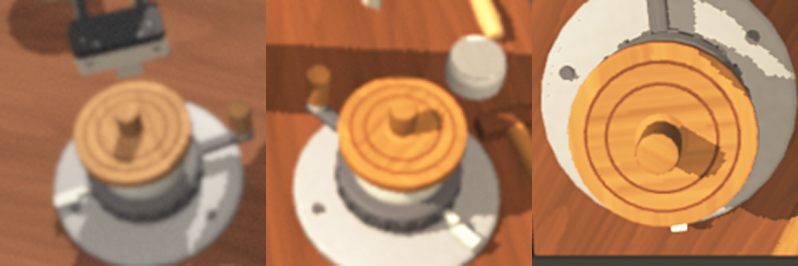

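```bash
cat > fin.py <<'E'
from h import *
def edges(g,cen,r0,r1,angs):
    out=[]
    for t in angs:
        rr=np.arange(r0,r1,.25); x=(cen[0]+rr*np.cos(t)).astype(np.float32)[None]; y=(cen[1]+rr*np.sin(t)).astype(np.float32)[None]
        v=cv2.remap(g,x,y,cv2.INTER_LINEAR)[0]; gr=np.abs(v[:-4]-v[4:]); i=gr.argmax(); out.append((x[0,i+2],y[0,i+2]))
    return np.array(out,np.float32)
def both(n,c,kc,kr,dc,dr,zk,zd,dang=(0,2*np.pi)):
    im=cv2.imread(f"pics/{n}.png"); g=cv2.GaussianBlur(im,(3,3),0)
    s=cv2.cvtColor(g,cv2.COLOR_BGR2HSV)[...,1].astype(np.float32); gg=cv2.cvtColor(g,cv2.COLOR_BGR2GRAY).astype(np.float32)
    k=cv2.fitEllipseAMS(edges(gg,kc,kr-5,kr+5,np.linspace(0,2*np.pi,90)))
    d=cv2.fitEllipseAMS(edges(s,dc,dr-6,dr+6,np.linspace(*dang,180)))
    K=onplane(c,k[0],zk)[0]; D=onplane(c,d[0],zd)[0]
    print(n,np.round(k[0],1),np.round(k[1],1),np.round(d[0],1),np.round(d[1],1),'K',K.round(4),'D',D.round(4),'tilt deg',np.degrees(np.arctan((K-D)[:2]/(zk-zd))).round(1))
w6=np.load("pics/w6.npy",allow_pickle=True).item(); w2=np.load("pics/w2.npy",allow_pickle=True).item()
both("w6",w6,(269.3,211.2),16,(272,198),64,.161,.123)
both("w2",w2,(290.5,207.5),13.5,(290.5,196),58.5,.056,.018)
E
python3 fin.py
```

```text
w6 [268.2 211.1] [27.5 29. ] [272.4 197.3] [126.3 129.5] K [ 0.6041 -0.1815  0.161 ] D [ 0.6047 -0.1773  0.123 ] tilt deg [-1.  -6.3]
w2 [289.5 206.9] [25.1 27.2] [290.  196.2] [114.4 118.1] K [0.5971 0.1778 0.056 ] D [0.5963 0.1796 0.018 ] tilt deg [ 1.2 -2.8]
```

```bash
cat > fin2.py <<'E'
from fin import *
print('====')
def groove(n,c,cen,r,zd,kxy,zk):
    g=cv2.cvtColor(cv2.imread(f"pics/{n}.png"),cv2.COLOR_BGR2GRAY).astype(np.float32); out=[]
    for it in range(3):
        out=[]
        for t in np.linspace(0,2*np.pi,240):
            rr=np.arange(r-4,r+4,.25); x=(cen[0]+rr*np.cos(t)).astype(np.float32)[None]; y=(cen[1]+rr*np.sin(t)).astype(np.float32)[None]
            v=cv2.remap(g,x,y,cv2.INTER_LINEAR)[0]; i=v[2:-2].argmin()+2; out.append((x[0,i],y[0,i]))
        P=onplane(c,np.array(out),zd)
        from scipy.optimize import least_squares
        s=least_squares(lambda q:np.hypot(P[:,0]-q[0],P[:,1]-q[1])-q[2],[*P[:,:2].mean(0),.05],loss='soft_l1',f_scale=.0005)
        cen=proj(c,[s.x[0],s.x[1],zd])[0]
    K=onplane(c,kxy,zk)[0][:2]; print(n,s.x.round(4),'med',np.median(abs(s.fun)).round(5),'K',K.round(4),'tilt',np.degrees((K-s.x[:2])/(zk-zd)).round(2))
w6=np.load("pics/w6.npy",allow_pickle=True).item(); w2=np.load("pics/w2.npy",allow_pickle=True).item()
groove("w2",w2,(225+260/4,130+268/4),47.5,.018,(289.9,207.1),.056)
groove("w6",w6,(184+130*.677,107+132*.677),53,.123,(268.8,211.1),.161)
E
python3 fin2.py | sed -n '/====/,$p'
```

```text
====
w2 [0.5984 0.1779 0.052 ] med 0.00017 K [0.5975 0.178 ] tilt [-1.41  0.14]
w6 [ 0.6062 -0.1811  0.052 ] med 0.00026 K [ 0.6045 -0.1813] tilt [-2.45 -0.22]
```

The fit to the lid's groove circle, which the rim wall doesn't bias, gives a tilt of about 1–2.5°. The lid's centre is within about 2.5 mm of the axis. The gripper is clear, so I'm handing in.

```bash
python3 -c "
from bench import manip
print(manip.current_clock(),manip.hand_in())"
```

```text
the job is handed in; nothing more can be done
42.025 None
```

I handed the job in at 42 s: the collar is turned to the mark (about 0.015 rad short, not past), and the larger wooden lid is balanced knob up on the ball, tilted about 1–2.5° by my camera fit, with the gripper clear.

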